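# Put away a finished plate and shut the drawer

## Task

Take just the top plate off the stack of slotted plates and lay it flat, right way up, on the floor of the open drawer. Then push the drawer fully home, past its catch, without slamming it. Leave the other plates on the stack and everything else where it is.

Things in the scene. Friction and masses are not known exactly. Their poses are not given: they have to be found in the camera images.
- plate_top: the plate to move: uppermost of a stack of five identical slotted aluminium plates, 60 (own x) x 150 (own y) x 12 mm (z), about 0.3 kg, two columns of dark shallow slots on top. Origin: centre of its underside; the plate's top is 12 mm above it.
- plate_second: the identical plate directly beneath plate_top, loose, possibly shifted 2 mm or turned slightly; same origin. It stays on the stack.
- stack: fixed plywood board 90 x 190 x 12 mm (origin: centre of its underside, y along the plates' length) carrying three more such plates; with the two loose plates the stack is 72 mm high
- cabinet: low grey steel drawer unit fixed to the table, 250 deep (own +x leads away from its front) x 220 wide (own y) x 66 mm high, with one drawer. Origin: at table height, mid-width, in the plane of the drawer's front face when shut. The top panel covers own x from 12 to 250 mm.
- drawer (a joint): how far the drawer stands open, m: 0 fully home against its stop, up to 0.18; slides along the cabinet's x axis. A spring catch resists with about 10 N between 0.014 and 0.005, then draws the drawer home to 0; short of that the catch pushes it back out.
- drawer_pull (a point): middle of the outer edge of the aluminium lip pull, a strip 190 mm wide, 14 mm deep and 10 mm high along the top of the drawer's front, 50 to 60 mm above the table; moves with the drawer; its x axis is the cabinet's. The flat front face (220 wide, from 8 to 62 mm above the table) lies 14 mm behind this edge.
- drawer_bed (a point): point on the drawer's inner floor (26 mm above the table), mid-width, 81 mm behind the front face; moves with the drawer; axes as the cabinet's. The inside is 196 mm wide and 205 mm long (own x from -69 to +136 mm of this point), walls 26 mm high, front 36 mm high above the floor. As it stands open (150 to 170 mm) the front 140 to 160 mm of the inside are open to above.
- brush: bystander: flat hand brush 180 mm long lying between stack and cabinet
- disc: bystander: abrasive disc, 114 mm across, 9 mm thick, lying on the front half of the cabinet's top
- block: bystander: dark steel block 110 x 52 x 86 mm
- bottle: bystander: white bottle 68 mm across, 190 mm tall
- file: bystander: black-handled screwdriver 200 mm long, lying
- jar: bystander: grey jar 60 mm across, 100 mm tall
Things that resemble listed ones, but are neither listed nor needed, are in the scene too. Leave any blue look-alike of the plate_top alone. What is shaped like the plate_second but orange is not meant.

How it is judged:
On the way, in this order (a step that is already met when the one before it is completed fails the run):
1. the top plate lies flat on the floor of the drawer while the drawer still stands open (z of plate_top in the frame of drawer_bed between -0.004 and 0.006 m and x of plate_top in the frame of drawer_bed between -0.05 and 0.12 m and y of plate_top in the frame of drawer_bed between -0.08 and 0.08 m and angle between plate_top's own z axis and vertical below 0.1 rad and value of joint drawer above 0.05 m and contact force between plate_top and the fingers below 0.5 N), for 0.2 s.
2. the drawer is home (value of joint drawer below 0.004 m), for 0.3 s.
At the end, for the whole second after the job is handed in: Drawer within 4 mm of fully home; the top plate at rest in it, slots up, flat on its floor (within 6 mm, tilt below 0.1 rad); the second plate still on the stack within 30 mm of its middle; bystanders within 40 mm of where they were (value of joint drawer below 0.004 m and z of plate_top in the frame of drawer_bed between -0.004 and 0.006 m and x of plate_top in the frame of drawer_bed between -0.05 and 0.12 m and y of plate_top in the frame of drawer_bed between -0.08 and 0.08 m and angle between plate_top's own z axis and vertical below 0.1 rad and linear speed of plate_top below 0.02 m/s and z of plate_second in the frame of stack between 0.043 and 0.053 m and horizontal distance between plate_second and stack below 0.03 m); the robot touches nothing.
It fails at once if the drawer is slammed (faster than 0.8 m/s) (velocity of joint drawer below -0.8 m/s).
It fails at once if the second plate is lifted off the stack or pushed aside by more than 40 mm (distance of plate_second from where it was at the start of the episode above 0.04 m).
It fails at once if a bystander is moved by more than 40 mm (distance of any of brush, disc, block, bottle, file, jar from where it was at the start of the episode above 0.04 m).
It also fails if it takes over 54 s, if anything falls off the work surface, if the arm or the gripper's body presses on something with over 40 N, if the wrist force passes 120 N, or if a joint passes its speed limit or range.

## Robot

A 6-joint arm with a two-finger parallel gripper is mounted at the origin on the work surface. World frame = base frame: x ahead of the robot, y to its left, z up, the work surface at z = 0. Lengths are in m, angles in rad, forces in N, time in s.
With the tool pointing down it reaches from about 0.35 to 0.775 m from the base axis. Payload 7.3 kg.
Tool frame: the origin (TCP) lies between the finger pads; the fingertips stand 14 mm ahead of it and the grasp point (between the pads) lies 5 mm behind it; z points along the fingers, y is the line along which they close (so a half turn about z gives the same grasp; the last joint's range is limited). The gripper opens to 92 mm and grips with 3 to 60 N. Pads are 19 mm wide; open, the fingers measure 130 mm over their backs; the gripper's body (75 mm by 190 mm) begins 47 mm behind the grasp point.
Start: joints at [1.018, 0.342, 1.524, -0, 1.275, -0.146], TCP at [0.208, 0.482, 0.241] pointing down, gripper open.
Joint ranges: [-2.53, 2.53], [-0.77, 2.02], [0.04, 2.7], [-1, 4.14], [0.28, 2.66], [-3.11, 3.11]. Speed limits (rad/s): [2.57, 2.57, 3.14, 3.14, 3.14, 3.14].

## Interface

Orientations are given as [roll, pitch, yaw] about the fixed x, y, z axes, in that order (R = Rz(yaw) Ry(pitch) Rx(roll)).
In Python, from cell import robot, eyes gives the robot as it stands. The module is installed in compiled form; this text tells all that it offers.
- The arm moves only by the shell command python3 -m handwheel 'ROWS' [FORCE]. ROWS is JSON, one flat list of numbers, 5 for each row, row after row: the shift along the world's x, y, z in mm, then the turn about the world's z in rad, then the opening, from 0 (shut) to 1 (fully open). In form: [x, y, z, spin, jaw, x, y, z, spin, jaw, ...]. A call has 1 to 8 rows; each row shifts and turns the commanded pose from where the row before left it; what a row does not reach is not made up. A row lasts 1/10 s, in which the tool goes at most 50 mm and 8.59 degrees, less where a joint would pass 70% of its speed; a pose out of reach is approached as far as the arm can. A call with a gripper value outside its range is refused whole. The fingers move at their own pace and stop on an object; FORCE is the grip in N (left out, the last holds). Time passes only in rows, so rows that do not move let the fingers close. It gives the time, the measured TCP pose, the force, the opening and the grip force at its end, in the units of the state.
- robot.observe(): the state, without advancing time (a new reading comes with each control period).
- eyes.read_camera(name): name is "side" or "top" or "wrist"; returns (picture, depth): 384x512x3 uint8, blue, green, red; 384x512 float32, m along the optical axis (not along the pixel's ray), 0 where there is no reading.
- eyes.calibration(name): a dict with "fx", "fy", "cx", "cy" (pixels), "world_to_cam" (4x4, takes a point from world to camera coordinates). Camera axes: x right, y down, z forward; pixel columns grow to the right and rows downward; lengths in m; the calibration is good to about 2 mm. A picture is of the moment at which its call begins: read the wrist's pose just before it. calibration takes no time and is no camera call; for the wrist camera it gives the pose at the moment of the call.
- robot.hand_in(): hands the job in; it is judged then, once.
The state is a dict: "time": time; "qpos": joint angles; "qvel": joint speeds; "joint_efforts": joint torques, N m; "tool_pos": TCP position; "tool_rot": TCP orientation; "contact_force": force on the tool from outside, world axes, zero at the start; "torque": the same for the moment, N m; "opening": finger opening in m; "grip_force": force on a finger pad.
Only numpy, scipy, OpenCV 4.12 (cv2) and the standard library are available. Lean on these libraries where they do the work, as an engineer would, in place of code of your own. Each camera call takes 0.05 s, during which the arm holds its last target. There are 200 camera calls.

## Working session

There is one attempt and no reset: what is moved stays moved. The work goes in short steps, Python scripts to look and compute and a shell command to move; the robot and the scene stay as the last step left them, time stands still between calls to the robot, and variables do not carry over. Pictures are saved under pics/ and viewed, at most 10 in all, crops included, and the job is handed in when it is done.

```bash
mkdir -p pics; cat > h.py <<'E'
import numpy as np, cv2
from cell import robot, eyes
def grab(n):
    c=eyes.calibration(n); p,d=eyes.read_camera(n); return p,d,c
def world(d,c):
    v,u=np.indices(d.shape); 
    P=np.stack([(u-c["cx"])/c["fx"]*d,(v-c["cy"])/c["fy"]*d,d,np.ones_like(d)],-1)
    W=P@np.linalg.inv(np.array(c["world_to_cam"])).T
    W[d<=0]=np.nan
    return W[...,:3]
E
python3 - <<'E'
from h import *
for n in("top","side"):
    p,d,c=grab(n); np.savez(n+"0.npz",p=p,d=d,W=world(d,c)); 
    cv2.imwrite(f"pics/{n}0.png",cv2.resize(p,(768,576)))
    print(n,np.round(np.linalg.inv(np.array(c["world_to_cam"])),3).tolist(),c["fx"],(d>0).mean())
print(robot.observe())
E
```

```text
top [[0.012, -0.987, 0.161, 0.379], [-1.0, -0.01, 0.014, -0.01], [-0.012, -0.161, -0.987, 1.569], [0.0, 0.0, 0.0, 1.0]] 456.7222069789567 0.9959259033203125
side [[0.743, -0.403, 0.535, 0.025], [-0.67, -0.451, 0.59, -0.677], [0.003, -0.796, -0.605, 0.765], [0.0, 0.0, 0.0, 1.0]] 379.56190469365606 0.9960683186848959
{'time': 0.1, 'qpos': array([ 1.01799329e+00,  3.42612503e-01,  1.52491885e+00, -7.75069177e-06,
        1.27543300e+00, -1.45992847e-01]), 'qvel': array([-0.001219  , -0.00261521, -0.00196227,  0.00072488,  0.00021841,
       -0.00098102]), 'joint_efforts': array([ 1.63147000e-03, -4.32004058e+01, -2.44696552e+01,  7.18649849e-02,
        5.26074821e-02, -5.79013181e-05]), 'tool_pos': array([0.20752327, 0.48185834, 0.24013643]), 'tool_rot': array([-3.14023447e+00, -1.92214543e-04,  2.73478459e+00]), 'contact_force': array([-0.17028569,  0.28666616,  0.33346942]), 'torque': array([ 0.0092598 , -0.04592323,  0.03157629]), 'grip_force': 0.0, 'opening': 0.0917993077087932}
```

View pics/top0.png

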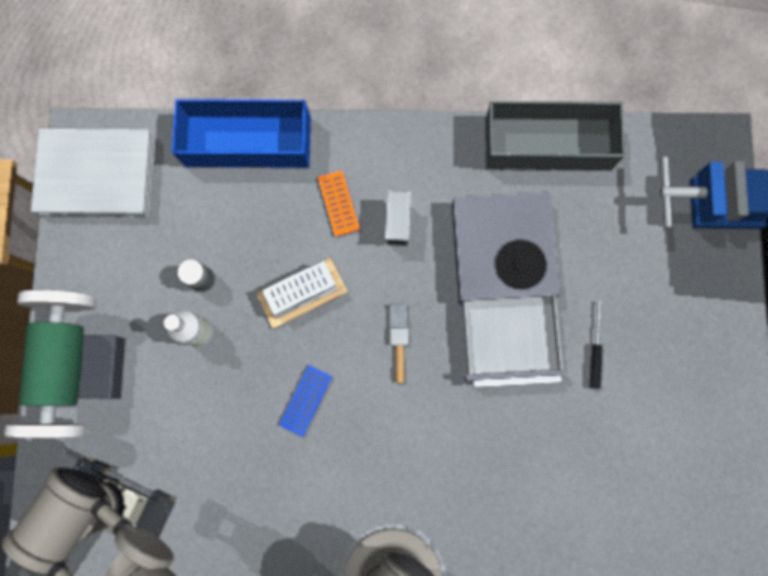

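View pics/side0.png

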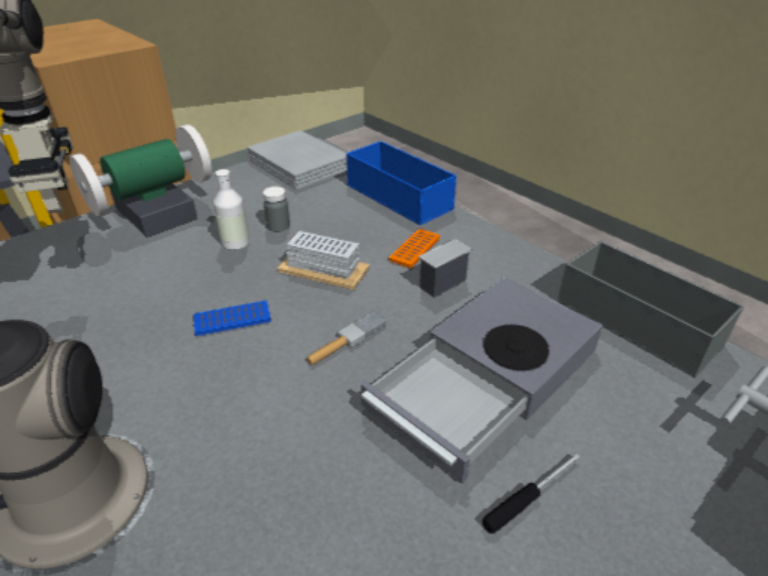

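The top view shows the stack at about (302,290), the open drawer at (512,338) with its pull at (517,379), the disc at (521,263), and the brush at (399,340), all in the 768-wide picture. The blue look-alike is at (305,400) and the orange one at (338,203). Next I'll measure the poses.

```bash
python3 - <<'E'
import numpy as np, cv2
for n in("top","side"):
    z=np.load(n+"0.npz"); W=z["W"]; p=z["p"].astype(int)
    X,Y,Z=W[...,0],W[...,1],W[...,2]
    def rect(name,m):
        m=cv2.morphologyEx(m.astype(np.uint8),cv2.MORPH_OPEN,np.ones((2,2)))
        k,l,s,_=cv2.connectedComponentsWithStats(m)
        if k<2: print(n,name,"none");return
        i=1+s[1:,4].argmax(); q=W[l==i]
        r=cv2.minAreaRect((q[:,:2]*1000).astype(np.float32))
        print(n,name,len(q),"z",np.round(np.nanmedian(q[:,2]),4),"c",np.round(r[0],1),"sz",np.round(r[1],1),"ang",round(r[2],2))
    st=(X>.3)&(X<.62)&(Y>.05)&(Y<.35)
    rect("plate",st&(Z>.062)&(Z<.085))
    rect("board",st&(Z>.006)&(Z<.085)&(p.max(-1)-p.min(-1)<300))
    cb=(Y<-.08)&(Y>-.45)&(X>.2)&(X<.75)
    rect("cabtop",cb&(Z>.058)&(Z<.072)&(X>.52))
    rect("cab+disc",cb&(Z>.058)&(Z<.085)&(X>.52))
    rect("disc",cb&(p.max(-1)<45)&(Z>.06))
    rect("bed",cb&(Z>.016)&(Z<.034))
    rect("front",cb&(Z>.045)&(Z<.072)&(X<.40))
    rect("pullbright",cb&(Z>.045)&(Z<.072)&(X<.40)&(p.min(-1)>185))
    rect("drawer all",cb&(Z>.045)&(Z<.085))
    rect("brush",(Y<.05)&(Y>-.1)&(X>.3)&(X<.56)&(Z>.006)&(Z<.06))
E
```

```text
top plate 296 z 0.0724 c [614.1 234.5] sz [ 46.1 102.7] ang 26.1
top board 787 z 0.0126 c [379.6 200.4] sz [ 59.4 151.6] ang 64.61
top cabtop 1665 z 0.0665 c [ 682.2 -257.9] sz [135.5 234.4] ang 4.6
top cab+disc 2655 z 0.0681 c [ 685.1 -257.6] sz [141.3 234.4] ang 4.62
top disc 274 z 0.0728 c [ 670.4 -273.2] sz [102.8  70.5] ang 61.08
top bed 2796 z 0.0265 c [ 530.  -259.8] sz [169.4 195.1] ang 3.95
top front none
top pullbright none
top drawer all 2691 z 0.0681 c [ 681. -257.] sz [151.  235.8] ang 4.49
top brush 315 z 0.019 c [490.9  -9.2] sz [134.8  37.8] ang 0.4
side plate 243 z 0.0716 c [613.2 223.5] sz [ 50.7 112.8] ang 24.1
side board 829 z 0.0369 c [609.1 217.7] sz [ 69.1 162. ] ang 27.02
side cabtop 2073 z 0.0662 c [ 679.8 -251.9] sz [143.7 216.2] ang 4.22
side cab+disc 3050 z 0.0671 c [ 682.6 -251.9] sz [147.7 217.1] ang 3.93
side disc 987 z 0.0725 c [ 680.2 -284.9] sz [101.2 108.4] ang 26.75
side bed 3680 z 0.0264 c [ 541.2 -260.5] sz [206.8 181.3] ang 9.2
side front none
side pullbright none
side drawer all 4440 z 0.0658 c [ 584.5 -263.4] sz [326.6 216.2] ang 5.71
side brush 407 z 0.0168 c [492.3 -14.1] sz [141.1  38.8] ang 4.58
```

```bash
python3 - <<'E'
import numpy as np, cv2
for n in("top","side"):
    z=np.load(n+"0.npz"); W=z["W"]; p=z["p"].astype(int)
    X,Y,Z=W[...,0],W[...,1],W[...,2]
    def rect(name,m):
        m=cv2.morphologyEx(m.astype(np.uint8),cv2.MORPH_OPEN,np.ones((2,2)))
        k,l,s,_=cv2.connectedComponentsWithStats(m)
        if k<2: print(n,name,"none");return
        i=1+s[1:,4].argmax(); q=W[l==i]
        r=cv2.minAreaRect((q[:,:2]*1000).astype(np.float32))
        print(n,name,len(q),"z",np.round(np.nanmedian(q[:,2]),4),"c",np.round(r[0],1),"sz",np.round(r[1],1),"ang",round(r[2],2),np.round(cv2.boxPoints(r)).tolist())
    st=(X>.45)&(X<.75)&(Y>.08)&(Y<.38)
    rect("plate",st&(Z>.064)&(Z<.085))
    rect("board",st&(Z>.007)&(Z<.085))
    cb=(Y<-.08)&(Y>-.45)&(X>.3)&(X<.95)
    rect("cab",cb&(Z>.058)&(Z<.085)&(X>.59))
    rect("bed",cb&(Z>.020)&(Z<.031)&(X>.44)&(X<.6))
    rect("front",cb&(Z>.045)&(Z<.072)&(X<.52))
    rect("brush",(Y<.05)&(Y>-.1)&(X>.3)&(X<.65)&(Z>.006)&(Z<.06))
E
```

```text
top plate 812 z 0.0727 c [633.1 218.8] sz [ 68.3 147.5] ang 26.52 [[570.0, 270.0], [635.0, 138.0], [697.0, 168.0], [631.0, 300.0]]
top board 1397 z 0.068 c [626.8 217.7] sz [ 84.5 189.3] ang 27.18 [[546.0, 283.0], [632.0, 114.0], [708.0, 153.0], [621.0, 321.0]]
top cab 4503 z 0.0673 c [ 737.9 -254.2] sz [234.  249.1] ang 7.72 [[605.0, -147.0], [639.0, -393.0], [871.0, -362.0], [837.0, -115.0]]
top bed 2061 z 0.0264 c [ 522.6 -261.8] sz [153.3 191.5] ang 3.53 [[440.0, -171.0], [452.0, -362.0], [605.0, -353.0], [593.0, -161.0]]
top front 500 z 0.0602 c [ 433.5 -274.6] sz [ 25.7 231.6] ang 4.21 [[412.0, -160.0], [429.0, -391.0], [455.0, -389.0], [438.0, -158.0]]
top brush 455 z 0.0183 c [513.   -9.5] sz [178.3  37.6] ang 2.87 [[423.0, 5.0], [425.0, -33.0], [603.0, -24.0], [601.0, 14.0]]
side plate 527 z 0.0721 c [645.4 238.2] sz [160.7 142.2] ang 43.54 [[538.0, 234.0], [636.0, 131.0], [753.0, 242.0], [655.0, 345.0]]
side board 1439 z 0.0421 c [627.8 236.1] sz [180.7 172.5] ang 46.37 [[503.0, 230.0], [628.0, 111.0], [753.0, 242.0], [628.0, 361.0]]
side cab 4754 z 0.0668 c [ 758.5 -239.2] sz [316.7 208.4] ang 8.82 [[586.0, -160.0], [618.0, -366.0], [931.0, -318.0], [899.0, -112.0]]
side bed 2885 z 0.0264 c [ 524.6 -262.5] sz [160.2 199. ] ang 4.29 [[437.0, -169.0], [452.0, -368.0], [612.0, -356.0], [597.0, -157.0]]
side front 1115 z 0.0602 c [nan nan] sz [0. 0.] ang 0.0 [[nan, nan], [nan, nan], [nan, nan], [nan, nan]]
side brush 548 z 0.0171 c [516.8 -12.2] sz [190.6  39. ] ang 3.61 [[420.0, 1.0], [423.0, -38.0], [613.0, -26.0], [611.0, 13.0]]
```

```bash
python3 -m handwheel '[40,-25,0,-0.087,1,40,-25,0,-0.087,1,40,-25,0,-0.087,1,40,-25,0,-0.087,1,40,-25,0,-0.087,1,40,-25,0,-0.087,1,40,-25,0,-0.087,1,40,-25,0,-0.091,1]' 15; python3 -m handwheel '[40,-25,-15,0,1,40,-25,-15,0,1,24,-13,-15,0,1,0,0,-15,0,1,0,0,0,0,1,0,0,0,0,1]'
python3 - <<'E'
from h import *
o=robot.observe(); p,d,c=grab("wrist"); W=world(d,c); np.savez("w1.npz",p=p,W=W)
cv2.imwrite("pics/w1.png",p)
print(o["tool_pos"],o["tool_rot"])
m=(W[...,2]>.0655)&(W[...,2]<.09)
k,l,s,_=cv2.connectedComponentsWithStats(m.astype(np.uint8))
for i in range(1,k):
    if s[i,4]>800:
        q=W[l==i]; r=cv2.minAreaRect((q[:,:2]*1000).astype(np.float32)); print(s[i],np.nanmedian(q[:,2]),r)
E
```

```text
time: 0.9
tool_pos: [0.529, 0.2808, 0.2403]
tool_rot: [-3.141, -0.0, 2.031]
contact_force: [0.8, 0.9, 0.3]
opening: 0.0921
grip_force: 0.0
time: 1.5
tool_pos: [0.6313, 0.2194, 0.1805]
tool_rot: [-3.14, -0.0, 2.035]
contact_force: [0.3, -0.2, 0.5]
opening: 0.0914
grip_force: 0.0
[0.63129063 0.21935371 0.18049696] [-3.14046035e+00 -4.29182082e-04  2.03503308e+00]
[ 216  115   67  143 8777] 0.07235116938140934 ((627.968505859375, 218.84341430664062), (60.149147033691406, 143.83184814453125), 27.105104446411133)
```

View pics/w1.png

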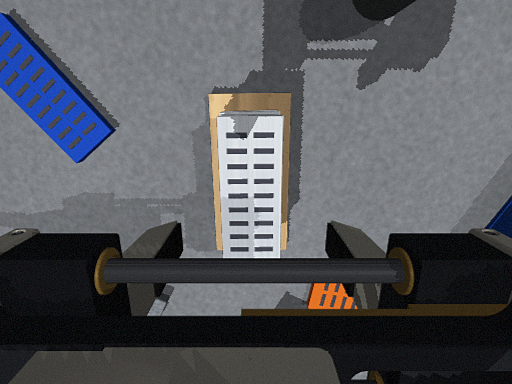

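The wrist view shows the top plate at about (250,185), in line with the fingers and roughly 3 mm off to one side. I'll correct that and go down so that only the top plate sits between the fingertips.

```bash
python3 -m handwheel '[-3,-1,-30,0.005,1,0,0,-30,0,1,0,0,-25,0,1,0,0,-15,0,1,0,0,-4,0,1,0,0,0,0,1,0,0,0,0,0.7,0,0,0,0,0.55]' 15; python3 -m handwheel '[0,0,0,0,0.3,0,0,0,0,0.3,0,0,0,0,0.3,0,0,0,0,0.3]' 25
```

```text
time: 2.35
tool_pos: [0.6295, 0.2184, 0.0784]
tool_rot: [3.139, 0.001, 2.04]
contact_force: [-0.1, -0.1, -1.2]
opening: 0.0803
grip_force: 0.0
time: 2.75
tool_pos: [0.6288, 0.2181, 0.0771]
tool_rot: [3.141, 0.0, 2.04]
contact_force: [-0.5, -0.8, 2.9]
opening: 0.0598
grip_force: 25.0
```

Gripped at 59.8 mm. I'll lift a little and look.

```bash
python3 -m handwheel '[0,0,4,0,0.3,0,0,6,0,0.3,0,0,10,0,0.3,0,0,0,0,0.3]'
python3 - <<'E'
from h import *
p,d,c=grab("side"); np.savez("s2.npz",p=p,W=world(d,c)); 
cv2.imwrite("pics/s2.png",cv2.resize(p[100:220,150:290],None,fx=4,fy=4))
E
```

```text
time: 3.15
tool_pos: [0.6297, 0.2184, 0.0987]
tool_rot: [3.138, 0.001, 2.04]
contact_force: [0.5, 0.1, -1.1]
opening: 0.0596
grip_force: 25.0
```

View pics/s2.png

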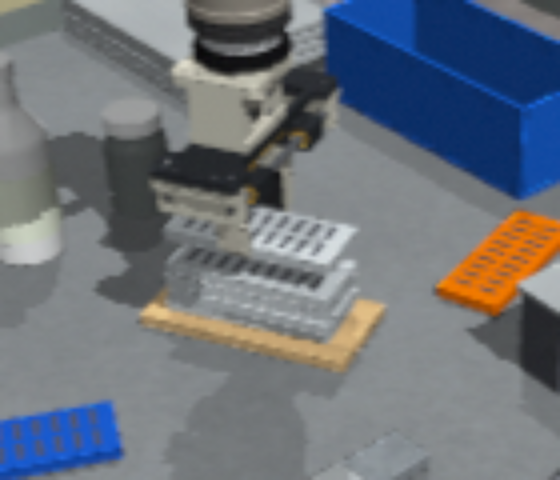

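Only the top plate came up; the second plate (at about (260,270) in the crop) stayed put. Now I'll carry it over the drawer.

```bash
python3 -m handwheel '[0,0,30,0,0.3,0,0,40,0,0.3,-9,-30,10,-0.033,0.3,-9,-40,0,-0.033,0.3,-9,-40,0,-0.033,0.3,-9,-40,0,-0.033,0.3,-9,-40,0,-0.033,0.3,-9,-40,0,-0.033,0.3]'; python3 -m handwheel '[-9,-45,0,-0.033,0.3,-9,-45,0,-0.033,0.3,-9,-45,0,-0.033,0.3,-9,-45,0,-0.033,0.3,-9,-42,0,-0.033,0.3,-9,-30,0,-0.033,0.3,0,0,0,0,0.3,0,0,0,0,0.3]'
python3 - <<'E'
from h import *
p,d,c=grab("wrist"); W=world(d,c); print(robot.observe()["tool_pos"])
cv2.imwrite("pics/w3.png",p); np.savez("w3.npz",p=p,W=W)
p,d,c=grab("side"); W=world(d,c); np.savez("s3.npz",p=p,W=W); cv2.imwrite("pics/s3.png",cv2.resize(p[170:340,200:430],None,fx=3,fy=3))
E
```

```text
time: 4.0
tool_pos: [0.574, -0.0133, 0.1768]
tool_rot: [3.141, 0.0, 1.841]
contact_force: [0.8, -0.8, -3.6]
opening: 0.0595
grip_force: 25.0
time: 4.8
tool_pos: [0.5203, -0.2641, 0.1765]
tool_rot: [-3.141, -0.001, 1.642]
contact_force: [-0.5, 1.1, -2.3]
opening: 0.0598
grip_force: 25.0
[ 0.52061767 -0.26324449  0.17654036]
```

View pics/w3.png

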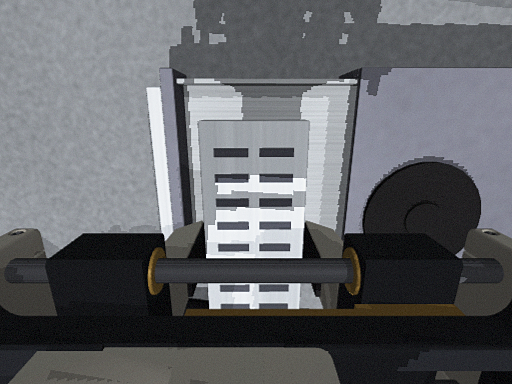

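View pics/s3.png

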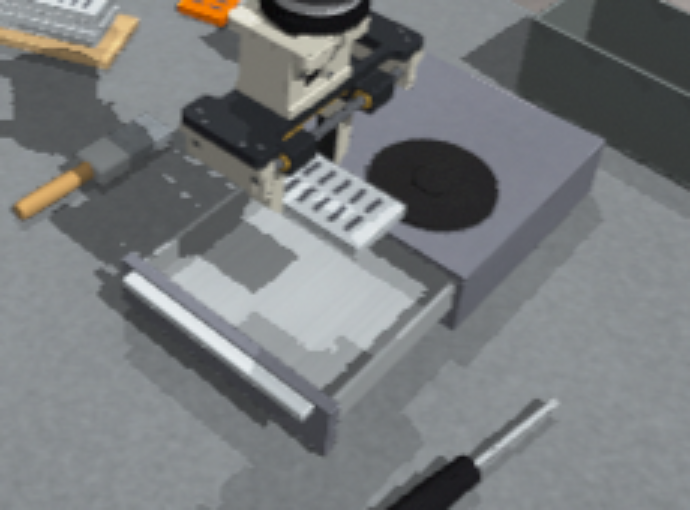

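The wrist view shows the held plate at (255,210), between the drawer front at about col 180 and the cabinet edge at about col 350, with the disc at (422,205). The side view shows the plate hanging over the drawer. I'll get clearances from depth.

```bash
python3 - <<'E'
import numpy as np,cv2
z=np.load("w3.npz");W=z["W"];a=np.radians(4.2)
ex=np.array([np.cos(a),np.sin(a)]);ey=np.array([-ex[1],ex[0]]);T=np.array([.5206,-.2635])
L=np.dstack([(W[...,:2]-T)@ex,(W[...,:2]-T)@ey,W[...,2]])*1000
for r in (105,150,200):
    for lo,hi,n in((20,32,"bed"),(56,64,"front/pull"),(64,69,"cab")):
        q=L[r][(L[r][:,2]>lo)&(L[r][:,2]<hi)]
        if len(q): print(r,n,q[:,0].min().round(1),q[:,0].max().round(1),np.median(q[:,1]).round(1))
q=L[(L[...,2]>20)&(L[...,2]<31)&(abs(L[...,0])<50)];print("bed y",np.percentile(q[:,1],[0,1,99,100]))
m=(L[...,2]>120)&(abs(L[...,0])<32)&(np.indices(m.shape)[0]<215) if 0 else (L[...,2]>120)&(abs(L[...,0])<32)
m[215:]=False;q=L[m];r=cv2.minAreaRect(q[:,:2].astype(np.float32));print(r,q[:,1].min(),q[:,1].max())
A=np.c_[q[:,:2],np.ones(len(q))];print(np.linalg.lstsq(A,q[:,2],rcond=None)[0])
E
```

```text
105 bed -72.1 103.4 81.8
105 front/pull -96.5 92.5 81.6
105 cab 92.2 229.7 80.9
150 bed -72.1 103.1 35.3
150 front/pull -96.7 92.2 40.5
150 cab 92.0 240.6 40.8
200 bed -72.4 102.6 -21.8
200 front/pull -97.3 92.2 -9.8
200 cab 93.1 253.3 -8.5
bed y [ 67.71493086  67.81364648 101.04651233 101.21470496]
((-0.4155311584472656, 45.19298553466797), (54.25693130493164, 60.199825286865234), 89.90882873535156) 18.088524717771165 72.3286175739568
[ 7.15888127e-04 -1.13011387e-03  1.71832367e+02]
```

Everything clears. I'll shift 6 mm deeper and lower gently.

```bash
python3 -m handwheel '[6,2,-35,0,0.3,0,0,-40,0,0.3,0,0,-30,0,0.3,0,0,-17,0,0.3,0,0,-8,0,0.3,0,0,-2,0,0.3,0,0,0,0,0.3,0,0,0,0,0.3]'; python3 -m handwheel '[0,0,-1,0,0.3,0,0,0,0,0.3]'
```

```text
time: 5.7
tool_pos: [0.5275, -0.262, 0.046]
tool_rot: [3.14, 0.001, 1.644]
contact_force: [0.2, 0.4, -1.8]
opening: 0.0594
grip_force: 25.0
time: 5.9
tool_pos: [0.527, -0.262, 0.0444]
tool_rot: [3.141, 0.001, 1.644]
contact_force: [0.6, -0.1, -2.0]
opening: 0.0599
grip_force: 25.0
```

```bash
python3 -m handwheel '[0,0,-1,0,0.3,0,0,0,0,0.3]';python3 -m handwheel '[0,0,-1,0,0.3,0,0,0,0,0.3]'
```

```text
time: 6.1
tool_pos: [0.5269, -0.262, 0.0431]
tool_rot: [3.141, 0.0, 1.644]
contact_force: [0.1, -0.7, 0.6]
opening: 0.0598
grip_force: 25.0
time: 6.3
tool_pos: [0.5272, -0.262, 0.0431]
tool_rot: [3.14, 0.001, 1.644]
contact_force: [-1.1, 1.4, 6.9]
opening: 0.0594
grip_force: 25.0
```

Floor contact at 7 N. Now release and go straight up.

```bash
python3 -m handwheel '[0,0,0,0,0.75,0,0,0,0,0.8,0,0,0,0,0.8,0,0,0,0,0.8,0,0,20,0,0.8,0,0,40,0,0.8,0,0,40,0,0.8,0,0,30,0,0.8]'
python3 - <<'E'
from h import *
p,d,c=grab("wrist"); W=world(d,c)
o=robot.observe();print(o["tool_pos"],o["opening"])
cv2.imwrite("pics/w4.png",p)
a=np.radians(4.2);ex=np.array([np.cos(a),np.sin(a)]);ey=np.array([-ex[1],ex[0]]);T=np.array([.5206,-.2635])
L=np.dstack([(W[...,:2]-T)@ex,(W[...,:2]-T)@ey,W[...,2]])*1000
m=(L[...,2]>33)&(L[...,2]<45)&(abs(L[...,0])<55);m[215:]=0
q=L[m];print(len(q),np.median(q[:,2]),cv2.minAreaRect(q[:,:2].astype(np.float32)))
A=np.c_[q[:,:2],np.ones(len(q))];print(np.linalg.lstsq(A,q[:,2],rcond=None)[0])
for r in (120,150,180):
    k=(L[r,:,2]>56)&(L[r,:,2]<64)&(L[r,:,0]<0); i=np.nanargmin(np.where(k,L[r,:,0],np.nan)); print("pull edge world",W[r,i])
E
```

```text
time: 7.1
tool_pos: [0.5271, -0.2621, 0.1741]
tool_rot: [3.14, 0.001, 1.644]
contact_force: [-0.6, -0.8, -0.0]
opening: 0.0732
grip_force: 0.0
[ 0.52894844 -0.26323647  0.17903547] 0.07349293032449727
5803 38.34334458296323 ((-1.0294876098632812, 34.49836730957031), (133.29177856445312, 108.31145477294922), 89.78174591064453)
[9.61975049e-04 4.25423188e-03 3.82830814e+01]
pull edge world [ 0.41873708 -0.20126052  0.05901155]
pull edge world [ 0.4215909  -0.2286503   0.05994232]
pull edge world [ 0.42364403 -0.25769449  0.06094391]
```

View pics/w4.png

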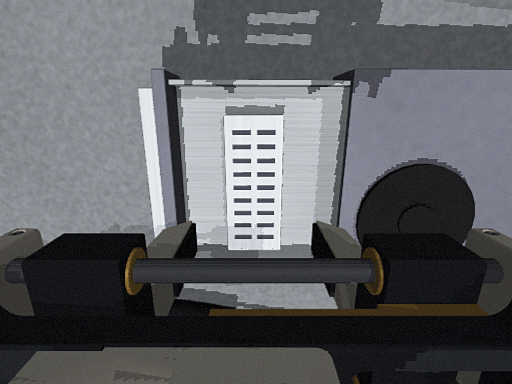

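The plate lies flat in the drawer at (254,180), its top at 38 mm. Next I'll back off to the front, shut the fingers and turn them so both press on the pull.

```bash
python3 -m handwheel '[-25,-2,0,-0.14,0.6,-25,-2,0,-0.14,0.4,-25,-2,0,-0.14,0.2,-25,-2,0,-0.14,0,-25,-1,0,-0.14,0,-25,-1,0,-0.14,0,-20,0,0,-0.14,0,0,0,0,-0.14,0]' 30;python3 -m handwheel '[0,0,0,-0.14,0,0,0,0,-0.14,0,0,0,-30,-0.14,0,0,0,-40,-0.03,0,0,0,-40,0,0,0,0,-18,0,0,0,0,0,0,0]'
```

```text
time: 7.95
tool_pos: [0.3546, -0.2714, 0.1715]
tool_rot: [-3.14, 0.001, 0.516]
contact_force: [0.3, 0.2, -0.1]
opening: 0.0139
grip_force: 0.0
time: 8.65
tool_pos: [0.3554, -0.2704, 0.0414]
tool_rot: [-3.137, 0.004, 0.074]
contact_force: [-0.1, 0.8, -0.5]
opening: 0.0003
grip_force: 0.0
```

```bash
python3 -m handwheel '[20,0,7,0,0,15,0,0,0,0,8,0,0,0,0,5,0,0,0,0,5,0,0,0,0,5,1,0,0,0,5,0,0,0,0,0,0,0,0,0]'
```

```text
time: 9.45
tool_pos: [0.4202, -0.2708, 0.0508]
tool_rot: [3.141, -0.0, 0.074]
contact_force: [0.6, 0.6, 0.4]
opening: 0.0009
grip_force: 0.0
```

```bash
python3 -m handwheel '[8,1,0,0,0,8,0,0,0,0,10,1,0,0,0,12,1,0,0,0,15,1,0,0,0,15,1,0,0,0,15,1,0,0,0,15,1,0,0,0]'; python3 -m handwheel '[10,1,0,0,0,8,1,0,0,0,5,0,0,0,0,0,0,0,0,0]'
python3 - <<'E'
from h import *
p,d,c=grab("side"); W=world(d,c);cv2.imwrite("pics/s5.png",cv2.resize(p[150:320,220:420],None,fx=3,fy=3))
E
```

```text
time: 10.25
tool_pos: [0.5189, -0.2635, 0.0506]
tool_rot: [-3.142, 0.0, 0.074]
contact_force: [-2.9, -1.0, -0.4]
opening: 0.0004
grip_force: 1.7
time: 10.65
tool_pos: [0.5416, -0.2616, 0.0508]
tool_rot: [3.141, -0.001, 0.074]
contact_force: [-0.2, -0.4, -0.3]
opening: 0.0004
grip_force: 0.0
```

View pics/s5.png

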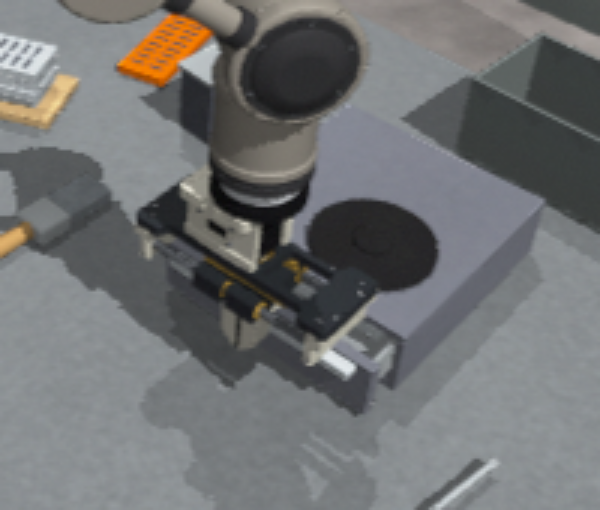

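The drawer is following the fingers, with about 30 mm left to go (front edge at about (365,385) in the crop). I'll push slowly into the catch.

```bash
python3 -m handwheel '[4,0,0,0,0,4,1,0,0,0,4,0,0,0,0,4,0,0,0,0,3,0,0,0,0,0,0,0,0,0]';python3 -m handwheel '[3,0,0,0,0,3,0,0,0,0,3,1,0,0,0]'
```

```text
time: 11.3
tool_pos: [0.5605, -0.2609, 0.0508]
tool_rot: [3.141, -0.001, 0.074]
contact_force: [0.6, -1.0, -0.6]
opening: 0.0005
grip_force: 0.0
time: 11.6
tool_pos: [0.5657, -0.2605, 0.0508]
tool_rot: [-3.141, 0.007, 0.074]
contact_force: [-7.4, -2.9, 2.7]
opening: 0.0005
grip_force: 3.7
```

```bash
python3 -m handwheel '[3,0,0,0,0,3,0,0,0,0]'; python3 -m handwheel '[3,0,0,0,0,0,0,0,0,0]'
```

```text
time: 11.8
tool_pos: [0.5751, -0.26, 0.0508]
tool_rot: [3.141, -0.001, 0.073]
contact_force: [1.0, 0.7, 0.5]
opening: 0.0002
grip_force: 0.0
time: 12.0
tool_pos: [0.5757, -0.26, 0.0508]
tool_rot: [-3.141, 0.005, 0.074]
contact_force: [-11.6, -0.1, 7.2]
opening: 0.0002
grip_force: 5.9
```

The catch gave way and the drawer now meets its stop. I'll back off and check.

```bash
python3 -m handwheel '[-5,0,0,0,0,-30,-3,0,0,0,-40,-3,0,0,0,-40,-3,10,0,0,0,0,40,0,0,-20,0,45,0,0,-30,100,45,0,0,0,0,0,0,0]'
python3 - <<'E'
from h import *
p,d,c=grab("side"); cv2.imwrite("pics/s6.png",cv2.resize(p,(768,576)))
o=robot.observe(); print(o["tool_pos"],o["contact_force"])
p,d,c=grab("top");W=world(d,c);z=np.load("top0.npz")
X,Y,Z=W[...,0],W[...,1],W[...,2]
m=(Z>.045)&(Z<.07)&(X>.5)&(X<.7)&(Y<-.2)&(Y>-.33)
print("front-most x",np.percentile(X[m],[0,1,3]))
st=(X>.45)&(X<.75)&(Y>.08)&(Y<.38)&(Z>.053);q=W[st];print(np.median(q[:,2]),cv2.minAreaRect((q[:,:2]*1000).astype(np.float32)))
E
```

```text
time: 12.8
tool_pos: [0.4295, -0.2226, 0.1687]
tool_rot: [3.139, -0.004, 0.075]
contact_force: [-0.1, -0.5, -0.2]
opening: 0.0004
grip_force: 0.0
[ 0.43007918 -0.22390708  0.1674075 ] [0.01798323 0.16412627 0.25081741]
front-most x [0.58297923 0.5858954  0.58930657]
0.06136785282078949 ((629.5509643554688, 219.64898681640625), (62.2464599609375, 151.4172821044922), 25.797134399414062)
```

View pics/s6.png

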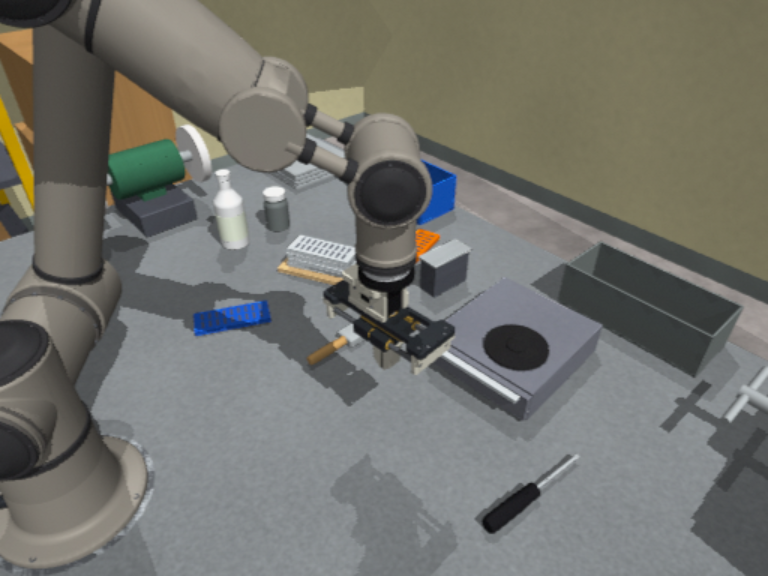

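The side view shows the drawer flush with the cabinet (pull at about (480,375)) and the bystanders in place. The pull edge at x≈0.586 matches the expected shut position, and the remaining stack is centred. Handing in.

```bash
python3 -c "
from cell import robot
print(robot.hand_in())"
```

```text
the job is handed in; nothing more can be done
None
```

The top plate lies flat, slots up, in the drawer, which I pushed slowly past its catch to its stop; the other plates and bystanders looked undisturbed, and I handed the job in at about 13 s, with no verdict returned.

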